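# Assemble a lantern: battery tray and deck over four posts

### The arm

A 6-joint arm with a two-finger parallel gripper is mounted at the origin on the work surface. World frame = base frame: x ahead of the robot, y to its left, z up, the work surface at z = 0. Lengths are in mm, angles in rad, forces in N, time in s.
With the tool pointing down it reaches from about 350 to 875 mm from the base axis. Payload 15.5 kg.
Tool frame: the origin (TCP) lies midway between the tips of the shut fingers; the grasp point (between the pads) lies 19 mm behind it; z points along the fingers, y is the line along which they close (so a half turn about z gives the same grasp; the last joint's range is limited). The gripper opens to 85 mm and grips with 20 to 120 N. Pads are 22 mm wide; open, the fingers measure 114 mm over their backs; the gripper's body (76 mm by 85 mm) begins 54 mm behind the grasp point. The pads swing forward as they close: fully open they stand 13 mm farther back than shut.
Start: joints at [-1.2, 0.494, 1.345, -0, 1.302, -0.096], TCP at [281.271, -558.134, 231.277] pointing down, gripper open.
Joint ranges: [-2.91, 2.91], [-0.82, 2.16], [0.22, 2.67], [-1.22, 4.37], [0.12, 2.79], [-3.08, 3.08]. Speed limits (rad/s): [1.89, 1.89, 2.57, 3.01, 3.01, 3.01].

### API

Orientations are given as [roll, pitch, yaw] about the fixed x, y, z axes, in that order (R = Rz(yaw) Ry(pitch) Rx(roll)).
In Python, from rig import sensors, read_camera, calibration, robot, masks_of gives the robot as it stands. The module is installed in compiled form; this text tells all that it offers.
- The arm moves only by the shell command python3 -m jog 'ROWS' [FORCE]. ROWS is JSON, a list of rows, each an object of numbers: "tx", "ty", "tz": the shift along the tool's x, y, z in m; "ax", "ay", "az": the turn, a rotation vector about the tool's x, y, z in degrees; "gripper": the opening, from 0 (shut) to 1 (fully open). A call has 1 to 5 rows; each row shifts and turns the commanded pose from where the row before left it, along the tool's axes as they then stand; what a row does not reach is not made up. A row lasts 1/12 s, in which the tool goes at most 41.7 mm and 7.16 degrees, less where a joint would pass 70% of its speed; a pose out of reach is approached as far as the arm can. A call with a gripper value outside its range is refused whole. The fingers move at their own pace and stop on an object; FORCE is the grip in N (left out, the last holds). Time passes only in rows, so rows that do not move let the fingers close. It gives the time, the measured TCP pose, the force, the opening and the grip force at its end, in the units of the state.
- sensors.get_obs(): the state, without advancing time (a new reading comes with each control period).
- read_camera(name): name is "scene" or "top" or "wrist"; returns (picture, depth): 400x640x3 uint8, blue, green, red; 400x640 float32, mm along the optical axis (not along the pixel's ray), 0 where there is no reading.
- calibration(name): a dict with "K" (3x3 intrinsics, pixels), "cam_to_world" (4x4, takes a point from camera to world coordinates); the wrist camera has in their place "hand_eye" (4x4, takes a point from camera to tool coordinates, whose origin is the TCP and whose axes are the flange's). Camera axes: x right, y down, z forward; pixel columns grow to the right and rows downward; lengths in mm; the calibration is good to about 2 mm. A picture is of the moment at which its call begins: read the wrist's pose just before it. calibration takes no time and is no camera call.
- robot.sign_off(): hands the job in; it is judged then, once.
Trained networks look in the newest picture that a camera, given by its name, has taken for a name from the list of things; names that differ only in an ending like _2 or _b are one class to them, and where a whole thing is asked for, a point or a joint stands for the part that bears it (a point fixed in the world has none). Each returns a list of dicts, best first, with "confidence" (0 to 1); they miss things now and then, are a little off and sometimes report something else, mostly with a low value. They report only what shows in the picture. A call takes as long as a camera call. They do not tell look-alikes from the thing itself.
- masks_of(camera, target): "mask" (400x640 bool, what is visible of it) and "pixel" ([column, row] in pixels, amid what is visible of it).
The state is a dict: "time_s": time; "joints": joint angles; "dq": joint speeds; "joint_efforts": joint torques, N m; "eef_pos": TCP position; "orientation": TCP orientation; "force": force on the tool from outside, world axes, zero at the start; "wrist_torque": the same for the moment, N m; "grip_width": opening from 0.0 (shut) to 1.0 (fully open); "gripper_force": force on a finger pad.
Only numpy, scipy, OpenCV 4.12 (cv2) and the standard library are available. Lean on these libraries where they do the work, as an engineer would, in place of code of your own. Each camera call takes 0.05 s, during which the arm holds its last target. There are 200 camera calls.

### The job

Assemble the lantern: lower the battery tray (the plate with the two end flanges) over all four posts of the lantern foot until it sits fully home on the post carrier, and let it go; then lower the flat control deck over the same posts until it rests flat on the tray's flanges. Keep both boxes facing up, do not drop the plates, and leave the other things on the bench where they are.

Things in the scene. Friction and masses are not known exactly. Their poses are not given: they have to be found in the camera images.
- foot: The lantern foot: a fixed plywood disc, 170 mm across, 20 mm thick, on the bench. Origin: centre of its underside, z up. On it is screwed a fixed aluminium post carrier, 120 x 86 x 8 mm (its top 28 mm above the bench), exactly parallel to the foot's x (long) and y axes but NOT centred: up to 6 mm off along x and along y, unreported, new each time; find it by touch or sight.
- posts (a point): Disc centre at the height of the post tips, 84 mm above the bench; axes as the foot's. Four fixed steel posts, 10 mm thick, tips tapering to 5 mm over the last 4 mm, stand 56 mm above the carrier's top, 48 mm either way along x and 32 mm either way along y from the CARRIER's centre, so up to 6 mm in x and in y away from where this point suggests.
- tray: Battery tray: loose aluminium plate 142 x 90 x 6 mm, 0.27-0.45 kg; 12 mm through holes at x +-48, y +-32 mm; a 6 mm thick flange along each short end (x +-68 mm), top 38 mm above the underside; black battery box fixed mid-top, 62 (x) x 30 (y) mm, 6 to 34 mm above the underside, to be gripped across y. Origin: centre of underside, z up. Same after half a turn. Starts flat on the bench.
- deck: Control deck: loose flat plywood plate 156 x 90 x 6 mm, 0.19-0.32 kg, no flanges; 12 mm through holes at x +-48, y +-32 mm; black control box fixed mid-top, 62 (x) x 30 (y) mm, 6 to 34 mm above the underside, to be gripped across y. Origin: centre of underside, z up. Same after half a turn. Starts flat on the bench. Home: on the tray's flanges, 38 mm above the tray's underside.
- tube: Bystander, loose: a short open cardboard tube standing up, 60 mm across, 55 mm tall.
- washer_a: Bystander, loose: a large steel washer, 48 mm across, 5 mm thick, lying flat.
- washer_b: Bystander, loose: another such washer.
- carton: Bystander, loose: a closed blue carton, 90 x 120 x 55 mm (x, y, z).
- screwdriver: Bystander, loose: a 170 mm screwdriver lying along its x axis.
- dome: Bystander, loose: a clear plastic lantern dome lying as a bowl, 110 mm across, 50 mm tall; origin under its centre.
- block: Bystander, loose: a wooden offcut, 60 x 40 x 30 mm.
There are look-alikes about, which are no part of the job. What is shaped like the tray but purple or red is not meant. Leave any red or turquoise look-alike of the deck alone.

How it is judged (in metres and radians):
On the way, in this order (a step that is already met when the one before it is completed fails the run):
1. the tray sits home on the carrier over all four posts, released (z of tray in the frame of foot between 0.0255 and 0.0305 m and horizontal distance between tray and foot below 0.015 m and angle between tray's own z axis and vertical below 0.03 rad and linear speed of tray below 0.02 m/s and contact force between the fingers and tray below 0.05 N), for 0.2 s.
2. the deck rests on the tray's flanges over all four posts, released (z of deck in the frame of foot between 0.0635 and 0.0685 m and horizontal distance between deck and foot below 0.015 m and angle between deck's own z axis and vertical below 0.03 rad and linear speed of deck below 0.02 m/s and contact force between the fingers and deck below 0.05 N), for 0.2 s.
At the end, for the whole second after the job is handed in: Posts through all holes of both plates, boxes up: the tray home on the carrier (underside 28 mm above the bench, within 2.5 mm), the deck on its flanges (66 mm, within 2.5 mm), both within 15 mm of the foot's centre, level within 0.03 rad, at rest and released (all of step 1 and all of step 2); the robot touches nothing.
It fails at once if a bystander is shoved away (more than 40 mm) (distance of any of tube, washer_a, washer_b, carton, screwdriver, dome, block from where it was at the start of the episode above 0.04 m).
It fails at once if the tray is dropped (over 0.5 m/s while not held) (contact force between the fingers and tray below 0.05 N and linear speed of tray above 0.5 m/s).
It fails at once if the deck is dropped (over 0.5 m/s while not held) (contact force between the fingers and deck below 0.05 N and linear speed of deck above 0.5 m/s).
It also fails if it takes over 72 s, if anything falls off the work surface, if the arm or the gripper's body presses on something with over 40 N, if the wrist force passes 120 N, or if a joint passes its speed limit or range.

## Working session

There is one attempt and no reset: what is moved stays moved. The work goes in short steps, Python scripts to look and compute and a shell command to move; the robot and the scene stay as the last step left them, time stands still between calls to the robot, and variables do not carry over. Pictures are saved under pics/ and viewed, at most 10 in all, crops included, and the job is handed in when it is done.

```bash
mkdir -p pics; cat > h.py <<'E'
import numpy as np, cv2
from scipy.spatial.transform import Rotation as R
from rig import sensors, read_camera, calibration, robot, masks_of
def pose():
    o=sensors.get_obs(); T=np.eye(4); T[:3,:3]=R.from_euler('xyz',o['orientation']).as_matrix(); T[:3,3]=o['eef_pos']; return T
def c2w(cam,T=None):
    c=calibration(cam); return np.array(c['K']), (T@np.array(c['hand_eye']) if cam=='wrist' else np.array(c['cam_to_world']))
def cloud(d,K,C):
    v,u=np.mgrid[0:400,0:640]; P=np.stack([(u-K[0,2])*d/K[0,0],(v-K[1,2])*d/K[1,1],d],-1)
    W=P@C[:3,:3].T+C[:3,3]; W[d<=0]=np.nan; return W
E
python3 - <<'E'
from h import *
o=sensors.get_obs(); print({k:np.round(v,3) for k,v in o.items()})
for cam in ['top','scene']:
    im,d=read_camera(cam); K,C=c2w(cam); W=cloud(d,K,C); np.save(cam+'.npy',W); cv2.imwrite(f'pics/{cam}0.png',im)
    for n in ['foot','tray','deck']:
        for m in masks_of(cam,n):
            k=m['mask']; w=np.nanmedian(W[k],0); print(cam,n,round(m['confidence'],2),np.round(m['pixel']),k.sum(),np.round(w), np.round(np.median(im[k],0)))
E
```

```text
{'time_s': np.float64(0.0), 'joints': array([-1.199,  0.494,  1.346,  0.   ,  1.303, -0.095]), 'dq': array([ 0.001,  0.001,  0.   ,  0.001,  0.001, -0.   ]), 'joint_efforts': array([-1.0000e-03, -8.8216e+01, -3.8387e+01, -0.0000e+00,  1.0000e-02,
       -0.0000e+00]), 'eef_pos': array([ 281.152, -557.784,  230.677]), 'orientation': array([-3.14 , -0.   ,  0.467]), 'force': array([-0.396,  0.498,  0.004]), 'wrist_torque': array([0.02 , 0.035, 0.04 ]), 'gripper_force': np.float64(0.0), 'grip_width': np.float64(1.003)}
top foot 0.93 [378. 219.] 1389 [ 478. -254.   20.] [116. 162. 190.]
top tray 0.78 [214. 283.] 1483 [275. 275.   8.] [122.  60. 102.]
top tray 0.68 [216. 218.] 1370 [479. 269.   7.] [184. 186. 185.]
top tray 0.64 [157. 214.] 1444 [490. 445.   7.] [ 47.  49. 158.]
top deck 0.67 [474. 188.] 1408 [ 585. -519.    7.] [130. 135.  47.]
top deck 0.56 [306. 184.] 1525 [589.   3.   6.] [116. 163. 191.]
top deck 0.53 [412. 280.] 346 [ 295. -328.    5.] [ 47.  50. 163.]
scene tray 0.92 [392. 154.] 826 [284. 272.  16.] [52. 20. 44.]
scene tray 0.82 [464. 183.] 1164 [492. 442.  17.] [ 7.  9. 64.]
scene tray 0.57 [412. 189.] 1095 [481. 264.  17.] [60. 64. 62.]
scene deck 0.8 [214. 178.] 953 [ 267. -331.    8.] [  8.  11. 108.]
scene deck 0.72 [144. 267.] 1830 [ 602. -516.    8.] [105. 114.   9.]
scene deck 0.66 [342. 231.] 1275 [607.  -1.   8.] [ 86. 143. 175.]
```

View pics/top0.png

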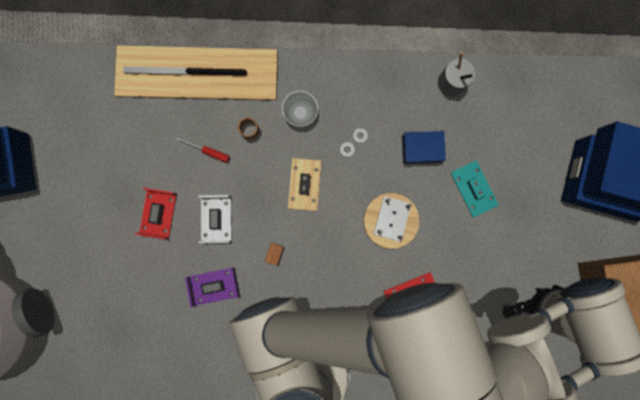

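View pics/scene0.png

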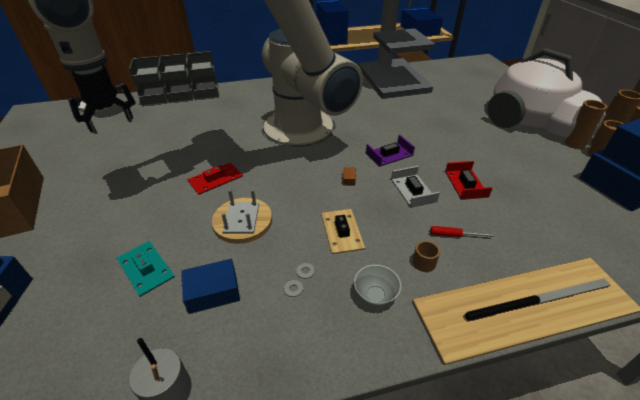

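The top view shows:
- **Tray look-alikes:** purple (214,283), bare aluminium (216,218) and red (157,214). I choose the aluminium one at about (479,269).
- **Deck look-alikes:** turquoise (474,188), plywood (306,184) and red (412,280). I choose the plywood one at about (589,3).
- **Foot:** at (391,221).

Next: yaws, and a close crop to check the choice.

```bash
python3 - <<'E'
from h import *
W=np.load('top.npy'); im=cv2.imread('pics/top0.png')
masks_cam,_=read_camera('top')
def rect(k,n):
    w=W[k]; w=w[~np.isnan(w).any(1)]; (c,s,a)=cv2.minAreaRect(w[:,:2].astype(np.float32))
    if s[0]<s[1]: a+=90
    print(n,np.round(c),np.round(s),'long axis yaw',round((a+90)%180-90,1))
for n,q in [('tray',(216,218)),('deck',(306,184))]:
    for m in masks_of('top',n):
        if np.hypot(*(np.array(m['pixel'])-q))<8: rect(m['mask'],n)
v,u=np.mgrid[0:400,0:640]; near=np.hypot(u-391,v-220)<32
hsv=cv2.cvtColor(im,cv2.COLOR_BGR2HSV); f=near&(hsv[...,1]<40)&(hsv[...,2]>120)
rect(f,'carrier'); disc=near&(W[...,2]>12)&(W[...,2]<24); rect(disc,'disc')
cv2.imwrite('pics/crop1.png',cv2.resize(im[150:260,180:430],None,fx=3.2,fy=3.2,interpolation=cv2.INTER_CUBIC))
E
```

```text
tray [478. 274.] [143.  96.] long axis yaw 1.9
deck [591.   4.] [ 90. 156.] long axis yaw -3.3
carrier [ 476. -268.] [182. 185.] long axis yaw -46.4
disc [ 484. -264.] [165. 168.] long axis yaw -89.3
```

View pics/crop1.png

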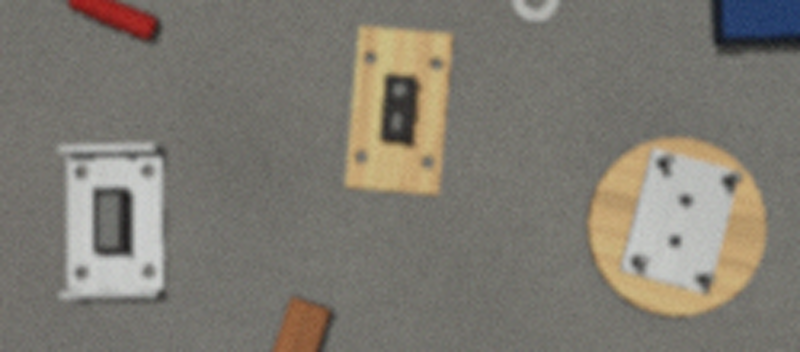

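The crop confirms it: bare aluminium flanged tray at crop (113,222), plywood deck with a black box at (400,108), carrier at (682,222), leaning about -14°. First move: turn to yaw about 0 and go above the foot for a wrist view.

```bash
python3 -m jog '[{"az":6.7,"tz":-0.03},{"az":6.7,"tz":-0.03},{"az":6.7,"tz":-0.03},{"az":6.7,"tz":-0.03},{"tx":0.03,"ty":-0.02}]'; python3 -m jog '[{"tx":0.02,"ty":-0.035},{"tx":0.02,"ty":-0.035},{"tx":0.02,"ty":-0.035},{"tx":0.02,"ty":-0.035},{"tx":0.02,"ty":-0.035}]'; python3 -c "
from rig import calibration
import numpy as np
c=calibration('wrist');print(np.round(c['hand_eye'],2),c['K'])"
```

```text
[[   0.     -0.95   -0.3    76.73]
 [   1.      0.     -0.      0.63]
 [   0.     -0.3     0.95 -142.99]
 [   0.      0.      0.      1.  ]] [[308.75258649   0.         319.53061678]
 [  0.         308.75258649 200.98770169]
 [  0.           0.           1.        ]]validation failed for argument at $[0]...
validation failed for argument at $[0]...
```

```bash
python3 -m jog '[{"tx":0,"ty":0,"tz":-0.03,"ax":0,"ay":0,"az":6.7,"gripper":1}]'; python3 -m jog --help | head -20
```

```text
time_s: 0.63
eef_pos: [280.3, -555.9, 256.7]
orientation: [-3.133, 0.0, 0.353]
force: [-0.4, -0.2, -1.4]
grip_width: 0.997
gripper_force: 0.0invalid input: not JSON, or not a number
```

```bash
python3 -m jog '[{"tx":0,"ty":0,"tz":0,"ax":0,"ay":0,"az":6.7,"gripper":1},{"tx":0,"ty":0,"tz":0,"ax":0,"ay":0,"az":6.7,"gripper":1},{"tx":0,"ty":0,"tz":0,"ax":0,"ay":0,"az":6.8,"gripper":1},{"tx":0.024,"ty":-0.03,"tz":0,"ax":0,"ay":0,"az":0,"gripper":1},{"tx":0.024,"ty":-0.03,"tz":0,"ax":0,"ay":0,"az":0,"gripper":1}]'; python3 -m jog '[{"tx":0.024,"ty":-0.03,"tz":0,"ax":0,"ay":0,"az":0,"gripper":1},{"tx":0.024,"ty":-0.03,"tz":0,"ax":0,"ay":0,"az":0,"gripper":1},{"tx":0.024,"ty":-0.03,"tz":0,"ax":0,"ay":0,"az":0,"gripper":1},{"tx":0.024,"ty":-0.03,"tz":0,"ax":0,"ay":0,"az":0,"gripper":1},{"tx":0.024,"ty":-0.03,"tz":0,"ax":0,"ay":0,"az":0,"gripper":1}]';python3 -m jog '[{"tx":0.024,"ty":-0.03,"tz":0,"ax":0,"ay":0,"az":0,"gripper":1},{"tx":0.024,"ty":-0.03,"tz":0,"ax":0,"ay":0,"az":0,"gripper":1},{"tx":0.016,"ty":-0.02,"tz":0,"ax":0,"ay":0,"az":0,"gripper":1},{"tx":0,"ty":0,"tz":0,"ax":0,"ay":0,"az":0,"gripper":1},{"tx":0,"ty":0,"tz":0,"ax":0,"ay":0,"az":0,"gripper":1}]'
python3 - <<'E'
from h import *
T=pose(); im,d=read_camera('wrist'); K,C=c2w('wrist',T); W=cloud(d,K,C); np.save('w_foot.npy',W); cv2.imwrite('pics/w_foot.png',im)
print(np.round(T,3))
E
```

```text
time_s: 1.05
eef_pos: [329.0, -498.6, 261.1]
orientation: [3.141, -0.0, -0.007]
force: [1.0, 0.3, 0.2]
grip_width: 0.999
gripper_force: 0.0
time_s: 1.47
eef_pos: [450.7, -347.0, 261.5]
orientation: [3.141, -0.0, -0.003]
force: [0.2, -0.5, -0.3]
grip_width: 1.002
gripper_force: 0.0
time_s: 1.88
eef_pos: [514.7, -267.7, 261.3]
orientation: [3.141, -0.0, -0.0]
force: [0.4, -0.4, 0.6]
grip_width: 1.001
gripper_force: 0.0
[[   1.      -0.       0.     514.726]
 [  -0.      -1.      -0.    -267.692]
 [   0.       0.      -1.     261.293]
 [   0.       0.       0.       1.   ]]
```

View pics/w_foot.png

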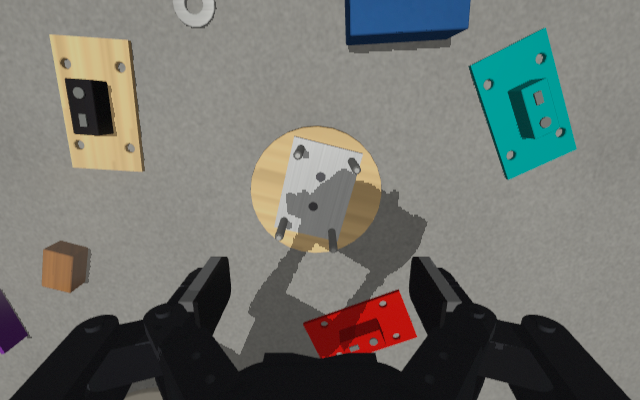

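The wrist view shows the foot with posts at about (299,152), (354,165), (333,240) and (281,230). Fitting the four-post model to the depth.

```bash
cat >> h.py <<'E'
from scipy.optimize import least_squares
L=np.array([[48,32],[48,-32],[-48,32],[-48,-32]])
def fitposts(W,x0,zr=(45,79)):
    p=W.reshape(-1,3); p=p[~np.isnan(p).any(1)]
    p=p[(p[:,2]>zr[0])&(p[:,2]<zr[1])&(np.hypot(p[:,0]-x0[0],p[:,1]-x0[1])<75)]
    def f(x):
        a=np.radians(x[2]); A=L@np.array([[np.cos(a),np.sin(a)],[-np.sin(a),np.cos(a)]])+x[:2]
        return np.linalg.norm(p[:,None,:2]-A,axis=2).min(1)-5
    s=least_squares(f,x0,loss='soft_l1'); a=np.radians(s.x[2])
    return s.x,np.sqrt(np.mean(s.fun**2)),len(p)
E
python3 - <<'E'
from h import *
W=np.load('w_foot.npy')
for zr in [(35,79),(45,79),(60,79)]:
    for a in (-10,-16): print(zr,fitposts(W,[478,-266,a],zr))
p=W[120:255,245:390].reshape(-1,3); print(np.nanmax(p[:,2]), 'carrier z',np.nanmedian(W[180:200,305:330,2]),'disc z',np.nanmedian(W[180:200,258:270,2]))
dk=(np.abs(W[...,2]-20)<4)&(np.hypot(W[...,0]-480,W[...,1]+266)<95); w=W[dk]; print('disc',cv2.minEnclosingCircle(w[:,:2].astype(np.float32)))
# deck in view (box & plate)
q=(W[...,2]>3)&(W[...,2]<10)&(np.hypot(W[...,0]-591,W[...,1]-4)<95); print('deck',cv2.minAreaRect(W[q][:,:2].astype(np.float32)))
E
```

```text
(35, 79) (array([ 487.18398291, -264.10097398,  -14.10683148]), np.float64(0.225001318175899), 343)
(35, 79) (array([ 487.18398291, -264.10097398,  -14.10683148]), np.float64(0.22500131818091096), 343)
(45, 79) (array([ 487.1861264 , -264.10861322,  -14.11797229]), np.float64(0.2232388116582663), 271)
(45, 79) (array([ 487.1861264 , -264.10861322,  -14.11797228]), np.float64(0.22323881164908785), 271)
(60, 79) (array([ 487.17437391, -264.11113398,  -14.12599755]), np.float64(0.2294325981467724), 163)
(60, 79) (array([ 487.17437376, -264.11113416,  -14.12599774]), np.float64(0.22943259879668437), 163)
86.29770364483085 carrier z 28.155180247111787 disc z 20.23990872429468
disc ((482.4666748046875, -262.81158447265625), 84.79347229003906)
deck ((589.3753662109375, 3.1587066650390625), (171.26104736328125, 127.74510955810547), 9.597434997558594)
```

Post fit rms is 0.22 mm: carrier (487.2, -264.1), yaw -14.1°. On to the tray.

```bash
python3 -m jog '[{"tx":0,"ty":-0.04,"tz":0,"ax":0,"ay":0,"az":0,"gripper":1},{"tx":0,"ty":-0.04,"tz":0,"ax":0,"ay":0,"az":0,"gripper":1},{"tx":0,"ty":-0.04,"tz":0,"ax":0,"ay":0,"az":0,"gripper":1},{"tx":0,"ty":-0.04,"tz":0,"ax":0,"ay":0,"az":0,"gripper":1},{"tx":0,"ty":-0.04,"tz":0,"ax":0,"ay":0,"az":0,"gripper":1}]' >/dev/null; python3 -m jog '[{"tx":0,"ty":-0.04,"tz":0,"ax":0,"ay":0,"az":0,"gripper":1},{"tx":0,"ty":-0.04,"tz":0,"ax":0,"ay":0,"az":0,"gripper":1},{"tx":0,"ty":-0.04,"tz":0,"ax":0,"ay":0,"az":0,"gripper":1},{"tx":0,"ty":-0.04,"tz":0,"ax":0,"ay":0,"az":0,"gripper":1},{"tx":0,"ty":-0.04,"tz":0,"ax":0,"ay":0,"az":0,"gripper":1}]' > /dev/null;python3 -m jog '[{"tx":0,"ty":-0.04,"tz":0,"ax":0,"ay":0,"az":0,"gripper":1},{"tx":0,"ty":-0.04,"tz":0,"ax":0,"ay":0,"az":0,"gripper":1},{"tx":0,"ty":-0.04,"tz":0,"ax":0,"ay":0,"az":0,"gripper":1},{"tx":0,"ty":0,"tz":0,"ax":0,"ay":0,"az":0,"gripper":1},{"tx":0,"ty":0,"tz":0,"ax":0,"ay":0,"az":0,"gripper":1}]'
cat >> h.py <<'E'
def snap(n):
    T=pose(); im,d=read_camera('wrist'); K,C=c2w('wrist',T); W=cloud(d,K,C); np.save(n+'.npy',W); cv2.imwrite(f'pics/{n}.png',im); return T,im,d,W
def holes(mask,im,d,W,z,T):
    "hole centres: blobs enclosed in plate mask (pixels), projected to height z"
    K,C=c2w('wrist',T)
    f=mask.astype(np.uint8); fill=np.zeros_like(f); cs,h=cv2.findContours(f,cv2.RETR_CCOMP,cv2.CHAIN_APPROX_NONE); out=[]
    for c,hh in zip(cs,h[0]):
        if hh[3]>=0 and 25<cv2.contourArea(c)<600:
            (u,v),ax,_=cv2.fitEllipse(c); r=C[:3,:3]@np.array([(u-K[0,2])/K[0,0],(v-K[1,2])/K[1,1],1]); out.append(np.r_[C[:3,3]+r*(z-C[2,3])/r[2],u,v,ax])
    return np.array(out)
def fit4(P,x0):
    def f(x):
        a=np.radians(x[2]); A=L@np.array([[np.cos(a),np.sin(a)],[-np.sin(a),np.cos(a)]])+x[:2]
        D=P[:,None,:2]-A; i=np.linalg.norm(D,axis=2).argmin(1); return D[range(len(P)),i].ravel()
    s=least_squares(f,x0,loss='soft_l1'); return s.x,s.fun
E
python3 - <<'E'
from h import *
T,im,d,W=snap('w_tray'); print(np.round(T[:3,3],1))
m=(W[...,2]>3)&(W[...,2]<10)&(np.hypot(W[...,0]-478,W[...,1]-273)<95)
H=holes(m,im,d,W,6,T); print(np.round(H,1))
b=(W[...,2]>31)&(W[...,2]<36)&(np.hypot(W[...,0]-478,W[...,1]-273)<40); print('boxtop',b.sum(),cv2.minAreaRect(W[b][:,:2].astype(np.float32)))
if len(H)>=3: print(fit4(H[:,:2],[478,273,0]))
E
```

```text
time_s: 3.18
eef_pos: [515.6, 251.8, 261.0]
orientation: [3.141, 0.0, -0.001]
force: [-0.7, -0.9, -0.2]
grip_width: 1.0
gripper_force: 0.0
[515.6 251.8 261. ]
[[428.1 303.6   6.  282.1 228.3   8.3   9.3]
 [430.4 240.1   6.  327.8 226.8   8.3   9.4]
 [523.5 307.4   6.  276.5 160.1   9.5  10.2]
 [526.2 243.9   6.  325.4 158.    9.9  10.1]]
boxtop 1066 ((476.64697265625, 273.8094177246094), (61.89736557006836, 29.933923721313477), 2.360982656478882)
(array([477.03152714, 273.75882904,   2.27379113]), array([ 0.27246616, -0.19677634,  0.08578699,  0.21573616, -0.26041809,
       -0.23740733, -0.09679342,  0.21819188]))
```

View pics/w_tray.png

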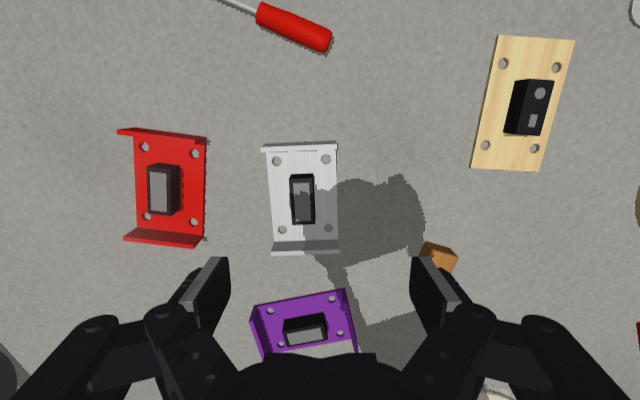

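Tray found at (477.0, 273.8), yaw 2.3°, residuals under 0.3 mm; the picture shows it at (301,199). Descending.

```bash
python3 -m jog '[{"tx":-0.0386,"ty":-0.022,"tz":0.0,"ax":0,"ay":0,"az":0,"gripper":1},{"tx":0,"ty":0,"tz":0.04,"ax":0,"ay":0,"az":-2.3,"gripper":1},{"tx":0,"ty":0,"tz":0.04,"ax":0,"ay":0,"az":0,"gripper":1},{"tx":0,"ty":0,"tz":0.04,"ax":0,"ay":0,"az":0,"gripper":1},{"tx":0,"ty":0,"tz":0.04,"ax":0,"ay":0,"az":0,"gripper":1}]'; python3 -m jog '[{"tx":0,"ty":0,"tz":0.03,"ax":0,"ay":0,"az":0,"gripper":1},{"tx":0,"ty":0,"tz":0,"ax":0,"ay":0,"az":0,"gripper":1},{"tx":0,"ty":0,"tz":0,"ax":0,"ay":0,"az":0,"gripper":1}]'
```

```text
time_s: 3.65
eef_pos: [479.8, 270.0, 100.4]
orientation: [-3.141, -0.001, 0.035]
force: [0.9, -0.7, -0.3]
grip_width: 1.003
gripper_force: 0.0
time_s: 3.9
eef_pos: [479.2, 270.2, 71.0]
orientation: [3.14, 0.002, 0.035]
force: [1.0, 0.4, 0.8]
grip_width: 0.999
gripper_force: 0.0
```

```bash
python3 -m jog '[{"tx":-0.0022,"ty":-0.0036,"tz":0.03,"ax":0,"ay":0,"az":0,"gripper":1},{"tx":0,"ty":0,"tz":0.02,"ax":0,"ay":0,"az":0,"gripper":1},{"tx":0,"ty":0,"tz":0.011,"ax":0,"ay":0,"az":0,"gripper":1},{"tx":0,"ty":0,"tz":0,"ax":0,"ay":0,"az":0,"gripper":1}]'; python3 -m jog '[{"tx":0,"ty":0,"tz":0,"ax":0,"ay":0,"az":0,"gripper":0},{"tx":0,"ty":0,"tz":0,"ax":0,"ay":0,"az":0,"gripper":0},{"tx":0,"ty":0,"tz":0,"ax":0,"ay":0,"az":0,"gripper":0},{"tx":0,"ty":0,"tz":0,"ax":0,"ay":0,"az":0,"gripper":0},{"tx":0,"ty":0,"tz":0,"ax":0,"ay":0,"az":0,"gripper":0}]' 60; python3 -m jog '[{"tx":0,"ty":0,"tz":0,"ax":0,"ay":0,"az":0,"gripper":0},{"tx":0,"ty":0,"tz":0,"ax":0,"ay":0,"az":0,"gripper":0},{"tx":0,"ty":0,"tz":0,"ax":0,"ay":0,"az":0,"gripper":0},{"tx":0,"ty":0,"tz":0,"ax":0,"ay":0,"az":0,"gripper":0},{"tx":0,"ty":0,"tz":0,"ax":0,"ay":0,"az":0,"gripper":0}]'
```

```text
time_s: 4.23
eef_pos: [477.4, 275.0, 10.5]
orientation: [3.141, 0.0, 0.037]
force: [-1.2, -0.6, 0.2]
grip_width: 0.997
gripper_force: 0.0
time_s: 4.65
eef_pos: [477.4, 275.7, 11.3]
orientation: [-3.141, -0.001, 0.037]
force: [-2.9, -3.9, 23.0]
grip_width: 0.336
gripper_force: 58.2
time_s: 5.07
eef_pos: [477.4, 275.7, 11.3]
orientation: [-3.141, -0.001, 0.038]
force: [-1.9, -1.3, 13.9]
grip_width: 0.339
gripper_force: 59.7
```

```bash
python3 -m jog '[{"tx":0,"ty":0,"tz":-0.01,"ax":0,"ay":0,"az":0,"gripper":0},{"tx":0,"ty":0,"tz":-0.03,"ax":0,"ay":0,"az":0,"gripper":0},{"tx":0,"ty":0,"tz":-0.04,"ax":0,"ay":0,"az":0,"gripper":0},{"tx":0,"ty":0,"tz":-0.04,"ax":0,"ay":0,"az":0,"gripper":0},{"tx":0,"ty":0,"tz":-0.04,"ax":0,"ay":0,"az":0,"gripper":0}]'; python3 -m jog '[{"tx":0,"ty":0,"tz":-0.02,"ax":0,"ay":0,"az":0,"gripper":0},{"tx":0,"ty":0,"tz":0,"ax":0,"ay":0,"az":0,"gripper":0},{"tx":0,"ty":0,"tz":0,"ax":0,"ay":0,"az":0,"gripper":0}]'
python3 - <<'E'
from h import *
T,im,d,W=snap('w_held')
V=(W-T[:3,3])@T[:3,:3]; np.save('v_held.npy',V)  # tool coords
E
```

```text
time_s: 5.48
eef_pos: [476.3, 275.2, 172.6]
orientation: [3.141, 0.001, 0.038]
force: [1.7, 0.7, -3.4]
grip_width: 0.336
gripper_force: 60.2
time_s: 5.73
eef_pos: [477.2, 275.6, 191.5]
orientation: [-3.141, -0.002, 0.037]
force: [-0.6, -0.6, -2.7]
grip_width: 0.339
gripper_force: 60.6
```

View pics/w_held.png

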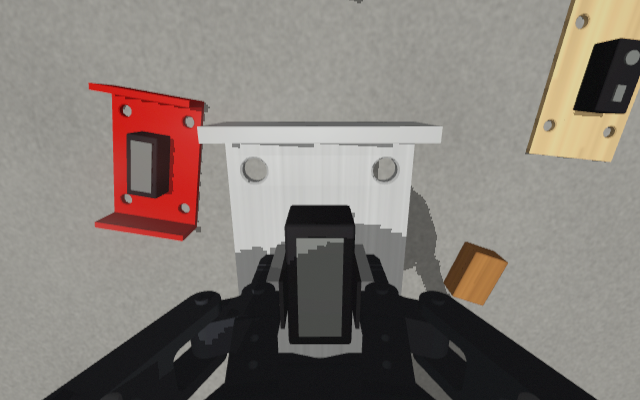

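The tray is held; its front holes show at (255,169) and (385,169). Measuring the tray in tool coordinates.

```bash
cat >> h.py <<'E'
def held(V,im):
    "front holes of the held plate, tool coords"
    c=calibration('wrist'); K=np.array(c['K']); E=np.array(c['hand_eye'])
    r=V[185:235,240:280].reshape(-1,3); print('front z spread',np.nanpercentile(r[:,2],[10,50,90]))
    A=V[185:200,240:400].reshape(-1,3); A=A[~np.isnan(A).any(1)]; co=np.linalg.lstsq(np.c_[A[:,:2],np.ones(len(A))],A[:,2],rcond=None)[0]
    print('plane slopes',np.round(co,4),'plate top z at front',np.median(A[:,2])); zt=np.median(A[:,2])
    m=(np.abs(V[...,2]-zt)<3); m[:, :200]=0; m[:,440:]=0
    f=m.astype(np.uint8); cs,h=cv2.findContours(f,cv2.RETR_CCOMP,cv2.CHAIN_APPROX_NONE); P=[]
    for k,hh in zip(cs,h[0]):
        if hh[3]>=0 and 200<cv2.contourArea(k)<1500:
            (u,v),ax,_=cv2.fitEllipse(k); 
            if abs(v-169)>25: continue
            q=E[:3,:3]@np.array([(u-K[0,2])/K[0,0],(v-K[1,2])/K[1,1],1]); p=E[:3,3]+q*(zt-E[2,3])/q[2]; P.append(p); print('hole',np.round([u,v,*ax],1),np.round(p,2))
    if len(P)==2:
        P=sorted(P,key=lambda p:p[1]); D=P[1]-P[0]; a=np.arctan2(-D[0],D[1]); M=(P[0]+P[1])/2-48*np.array([np.cos(a),np.sin(a),0])
        print('plate centre in tool',np.round(M[:2],2),'sep',np.linalg.norm(D),'turn about tool z deg',np.degrees(a))
    b=(np.abs(V[...,2]-(zt-28))<3)&(np.abs(V[...,1])<30)&(np.abs(V[...,0])<50); 
    if b.sum(): print('box',cv2.minAreaRect(V[b][:,:2].astype(np.float32)),V[b][:,0].min(),V[b][:,0].max())
E
python3 - <<'E'
from h import *
held(np.load('v_held.npy'),None)
E
```

```text
front z spread [4.31764061 5.11637028 5.84266559]
plane slopes [-2.2200e-02 -1.4000e-03  5.8603e+00] plate top z at front 5.082250256843988
hole [384.2 168.7  22.8  25.5] [47.06 31.84  5.08]
hole [254.6 168.8  23.1  25.3] [ 46.98 -31.22   5.08]
plate centre in tool [-0.98  0.37] sep 63.06176571016385 turn about tool z deg -0.07621426853870195
box ((-1.526479721069336, 0.3583526611328125), (55.94991683959961, 63.327693939208984), 89.7929458618164) -33.158068600443904 30.18052064523309
```

```bash
python3 -m jog '[{"tx":-0.002,"ty":0.02,"tz":0,"ax":0,"ay":0,"az":0,"gripper":0},{"tx":-0.002,"ty":0.04,"tz":0,"ax":0,"ay":0,"az":0,"gripper":0},{"tx":-0.002,"ty":0.04,"tz":0,"ax":0,"ay":0,"az":0,"gripper":0},{"tx":-0.002,"ty":0.04,"tz":0,"ax":0,"ay":0,"az":0,"gripper":0},{"tx":-0.002,"ty":0.04,"tz":0,"ax":0,"ay":0,"az":0,"gripper":0}]' >/dev/null; python3 -m jog '[{"tx":0,"ty":0.04,"tz":0,"ax":0,"ay":0,"az":0,"gripper":0},{"tx":0,"ty":0.04,"tz":0,"ax":0,"ay":0,"az":0,"gripper":0},{"tx":0,"ty":0.04,"tz":0,"ax":0,"ay":0,"az":0,"gripper":0},{"tx":0,"ty":0.04,"tz":0,"ax":0,"ay":0,"az":0,"gripper":0},{"tx":0,"ty":0.04,"tz":0,"ax":0,"ay":0,"az":0,"gripper":0}]' ; python3 -m jog '[{"tx":0,"ty":0.04,"tz":0,"ax":0,"ay":0,"az":0,"gripper":0},{"tx":0,"ty":0.04,"tz":0,"ax":0,"ay":0,"az":0,"gripper":0},{"tx":0,"ty":0.04,"tz":0,"ax":0,"ay":0,"az":0,"gripper":0},{"tx":0,"ty":0.04,"tz":0,"ax":0,"ay":0,"az":0,"gripper":0},{"tx":0,"ty":0,"tz":0,"ax":0,"ay":0,"az":5.4,"gripper":0}]' ;python3 -m jog '[{"tx":0,"ty":0,"tz":0,"ax":0,"ay":0,"az":5.4,"gripper":0},{"tx":0,"ty":0,"tz":0,"ax":0,"ay":0,"az":5.4,"gripper":0},{"tx":0,"ty":0,"tz":0,"ax":0,"ay":0,"az":0,"gripper":0},{"tx":0,"ty":0,"tz":0,"ax":0,"ay":0,"az":0,"gripper":0},{"tx":0,"ty":0,"tz":0,"ax":0,"ay":0,"az":0,"gripper":0}]'
```

```text
time_s: 6.62
eef_pos: [479.8, -106.3, 188.7]
orientation: [-3.14, 0.003, 0.037]
force: [1.7, 0.2, -2.3]
grip_width: 0.341
gripper_force: 60.4
time_s: 7.03
eef_pos: [486.8, -270.7, 188.5]
orientation: [3.14, 0.001, -0.056]
force: [-0.9, -0.6, -3.3]
grip_width: 0.338
gripper_force: 60.7
time_s: 7.45
eef_pos: [486.8, -264.1, 189.4]
orientation: [-3.141, 0.002, -0.242]
force: [-0.6, -0.2, -3.1]
grip_width: 0.339
gripper_force: 60.7
```

```bash
python3 -m jog '[{"tx":0.0015,"ty":-0.0004,"tz":0.03,"ax":0,"ay":0,"az":0.35,"gripper":0},{"tx":0,"ty":0,"tz":0.03,"ax":0,"ay":0,"az":0,"gripper":0},{"tx":0,"ty":0,"tz":0.022,"ax":0,"ay":0,"az":0,"gripper":0},{"tx":0,"ty":0,"tz":0,"ax":0,"ay":0,"az":0,"gripper":0},{"tx":0,"ty":0,"tz":0,"ax":0,"ay":0,"az":0,"gripper":0}]' 
python3 - <<'E'
from h import *
q=[]
for i in range(6):
    o=sensors.get_obs(); q.append(np.r_[o['eef_pos'],np.degrees(o['orientation'][2])]); read_camera('scene')
print(np.round(q,2)); print(np.mean(q,0))
im,d=read_camera('scene'); cv2.imwrite('pics/s1.png',cv2.resize(im[130:260,160:320],None,fx=4,fy=4))
E
```

```text
time_s: 7.87
eef_pos: [488.3, -263.9, 107.8]
orientation: [-3.141, 0.002, -0.249]
force: [0.3, -0.1, -2.7]
grip_width: 0.341
gripper_force: 60.6
[[ 488.28 -263.94  107.75  -14.3 ]
 [ 489.01 -264.5   108.9   -14.32]
 [ 489.43 -264.81  109.51  -14.34]
 [ 489.58 -264.93  109.77  -14.35]
 [ 489.53 -264.96  109.8   -14.37]
 [ 489.44 -264.92  109.66  -14.38]]
[ 489.21049029 -264.67391828  109.23138317  -14.3417836 ]
```

View pics/s1.png

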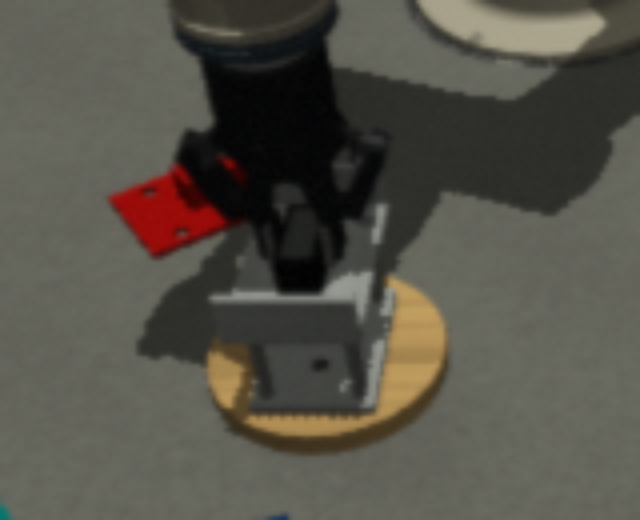

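The tray hovers level over the posts. The settled pose is about 1 mm off; correcting that and lowering while watching the force.

```bash
python3 -m jog '[{"tx":-0.0012,"ty":-0.0006,"tz":0.003,"ax":0,"ay":0,"az":-0.15,"gripper":0},{"tx":0,"ty":0,"tz":0.003,"ax":0,"ay":0,"az":0,"gripper":0},{"tx":0,"ty":0,"tz":0.003,"ax":0,"ay":0,"az":0,"gripper":0},{"tx":0,"ty":0,"tz":0.002,"ax":0,"ay":0,"az":0,"gripper":0},{"tx":0,"ty":0,"tz":0,"ax":0,"ay":0,"az":0,"gripper":0}]' ; python3 -m jog '[{"tx":0,"ty":0,"tz":0,"ax":0,"ay":0,"az":0,"gripper":0},{"tx":0,"ty":0,"tz":0.002,"ax":0,"ay":0,"az":0,"gripper":0},{"tx":0,"ty":0,"tz":0.002,"ax":0,"ay":0,"az":0,"gripper":0},{"tx":0,"ty":0,"tz":0.001,"ax":0,"ay":0,"az":0,"gripper":0},{"tx":0,"ty":0,"tz":0,"ax":0,"ay":0,"az":0,"gripper":0}]'
```

```text
time_s: 8.63
eef_pos: [487.5, -263.4, 96.7]
orientation: [-3.141, 0.001, -0.249]
force: [0.4, 0.6, -2.8]
grip_width: 0.337
gripper_force: 60.7
time_s: 9.05
eef_pos: [487.6, -263.5, 92.0]
orientation: [-3.141, 0.0, -0.249]
force: [-1.5, -0.6, -3.0]
grip_width: 0.339
gripper_force: 60.7
```

```bash
python3 -m jog '[{"tx":0.0006,"ty":0.0003,"tz":0,"ax":0,"ay":0,"az":0,"gripper":0},{"tx":0,"ty":0,"tz":0.002,"ax":0,"ay":0,"az":0,"gripper":0},{"tx":0,"ty":0,"tz":0.002,"ax":0,"ay":0,"az":0,"gripper":0},{"tx":0,"ty":0,"tz":0,"ax":0,"ay":0,"az":0,"gripper":0},{"tx":0,"ty":0,"tz":0,"ax":0,"ay":0,"az":0,"gripper":0}]' ; python3 -m jog '[{"tx":0,"ty":0,"tz":0.002,"ax":0,"ay":0,"az":0,"gripper":0},{"tx":0,"ty":0,"tz":0.002,"ax":0,"ay":0,"az":0,"gripper":0},{"tx":0,"ty":0,"tz":0,"ax":0,"ay":0,"az":0,"gripper":0},{"tx":0,"ty":0,"tz":0,"ax":0,"ay":0,"az":0,"gripper":0}]'; python3 -c "
from rig import sensors; print(sensors.get_obs()['wrist_torque'])"
```

```text
time_s: 9.47
eef_pos: [488.2, -264.0, 88.1]
orientation: [-3.141, 0.0, -0.249]
force: [-0.3, 0.1, -3.3]
grip_width: 0.336
gripper_force: 60.7
time_s: 9.8
eef_pos: [488.1, -264.0, 84.1]
orientation: [-3.141, 0.0, -0.249]
force: [-1.0, 0.5, -2.0]
grip_width: 0.34
gripper_force: 60.7
[-0.03051969 -0.00030678  0.04600795]
```

All four posts are engaged with no force. Continuing down to the carrier.

```bash
python3 -m jog '[{"tx":0,"ty":0,"tz":0.007,"ax":0,"ay":0,"az":0,"gripper":0},{"tx":0,"ty":0,"tz":0.007,"ax":0,"ay":0,"az":0,"gripper":0},{"tx":0,"ty":0,"tz":0.007,"ax":0,"ay":0,"az":0,"gripper":0},{"tx":0,"ty":0,"tz":0.007,"ax":0,"ay":0,"az":0,"gripper":0},{"tx":0,"ty":0,"tz":0.005,"ax":0,"ay":0,"az":0,"gripper":0}]' ; python3 -m jog '[{"tx":0,"ty":0,"tz":0.004,"ax":0,"ay":0,"az":0,"gripper":0},{"tx":0,"ty":0,"tz":0.003,"ax":0,"ay":0,"az":0,"gripper":0},{"tx":0,"ty":0,"tz":0.003,"ax":0,"ay":0,"az":0,"gripper":0},{"tx":0,"ty":0,"tz":0,"ax":0,"ay":0,"az":0,"gripper":0},{"tx":0,"ty":0,"tz":0,"ax":0,"ay":0,"az":0,"gripper":0}]'
```

```text
time_s: 10.22
eef_pos: [487.9, -263.8, 50.1]
orientation: [-3.141, 0.001, -0.249]
force: [-1.0, -0.0, -3.1]
grip_width: 0.338
gripper_force: 60.8
time_s: 10.63
eef_pos: [488.3, -264.1, 41.3]
orientation: [3.142, -0.0, -0.249]
force: [-0.1, -0.0, -2.3]
grip_width: 0.336
gripper_force: 60.8
```

```bash
python3 -m jog '[{"tx":0,"ty":0,"tz":0.001,"ax":0,"ay":0,"az":0,"gripper":0},{"tx":0,"ty":0,"tz":0.001,"ax":0,"ay":0,"az":0,"gripper":0},{"tx":0,"ty":0,"tz":0,"ax":0,"ay":0,"az":0,"gripper":0},{"tx":0,"ty":0,"tz":0,"ax":0,"ay":0,"az":0,"gripper":0}]'; python3 -m jog '[{"tx":0,"ty":0,"tz":0.001,"ax":0,"ay":0,"az":0,"gripper":0},{"tx":0,"ty":0,"tz":0,"ax":0,"ay":0,"az":0,"gripper":0},{"tx":0,"ty":0,"tz":0,"ax":0,"ay":0,"az":0,"gripper":0}]'
```

```text
time_s: 10.97
eef_pos: [488.3, -264.1, 39.4]
orientation: [3.142, -0.0, -0.249]
force: [1.1, -0.6, -2.2]
grip_width: 0.343
gripper_force: 60.8
time_s: 11.22
eef_pos: [488.4, -264.1, 39.3]
orientation: [3.141, -0.001, -0.249]
force: [-5.0, 2.9, 19.1]
grip_width: 0.338
gripper_force: 63.5
```

Contact at exactly the seated height. Release and rise.

```bash
python3 -m jog '[{"tx":0,"ty":0,"tz":0,"ax":0,"ay":0,"az":0,"gripper":1},{"tx":0,"ty":0,"tz":0,"ax":0,"ay":0,"az":0,"gripper":1},{"tx":0,"ty":0,"tz":0,"ax":0,"ay":0,"az":0,"gripper":1},{"tx":0,"ty":0,"tz":0,"ax":0,"ay":0,"az":0,"gripper":1},{"tx":0,"ty":0,"tz":0,"ax":0,"ay":0,"az":0,"gripper":1}]'; python3 -m jog '[{"tx":0,"ty":0,"tz":0,"ax":0,"ay":0,"az":0,"gripper":1},{"tx":0,"ty":0,"tz":-0.01,"ax":0,"ay":0,"az":0,"gripper":1},{"tx":0,"ty":0,"tz":-0.03,"ax":0,"ay":0,"az":0,"gripper":1},{"tx":0,"ty":0,"tz":-0.04,"ax":0,"ay":0,"az":0,"gripper":1},{"tx":0,"ty":0,"tz":-0.04,"ax":0,"ay":0,"az":0,"gripper":1}]'; python3 -m jog '[{"tx":0,"ty":0,"tz":-0.04,"ax":0,"ay":0,"az":0,"gripper":1},{"tx":0,"ty":0,"tz":-0.04,"ax":0,"ay":0,"az":0,"gripper":1},{"tx":0.02,"ty":0,"tz":-0.01,"ax":0,"ay":0,"az":0,"gripper":1},{"tx":0,"ty":0,"tz":0,"ax":0,"ay":0,"az":0,"gripper":1},{"tx":0,"ty":0,"tz":0,"ax":0,"ay":0,"az":0,"gripper":1}]'
python3 - <<'E'
from h import *
T,im,d,W=snap('w_foot2'); print(np.round(T[:3,3],1))
print(fitposts(W,[487,-264,-14.1],(45,79)), fitposts(W,[487,-264,-14.1],(70,79)))
n=np.hypot(W[...,0]-487,W[...,1]+264)<85
for z in (20,28,34,62,66): print(z,(n&(np.abs(W[...,2]-z)<2)).sum())
q=W[n&(np.abs(W[...,2]-34)<4)]; co=np.linalg.lstsq(np.c_[q[:,:2]-[487,-264],np.ones(len(q))],q[:,2],rcond=None)[0]; print('plate plane',co)
E
```

```text
time_s: 11.63
eef_pos: [488.2, -264.1, 38.2]
orientation: [-3.142, 0.0, -0.249]
force: [0.4, -0.7, -0.6]
grip_width: 1.0
gripper_force: 0.0
time_s: 12.05
eef_pos: [487.6, -263.6, 159.8]
orientation: [-3.141, 0.002, -0.249]
force: [0.6, -0.3, 0.6]
grip_width: 0.999
gripper_force: 0.0
time_s: 12.47
eef_pos: [508.1, -269.1, 249.5]
orientation: [3.141, -0.002, -0.248]
force: [-0.6, -0.6, -0.4]
grip_width: 1.003
gripper_force: 0.0
[ 508.1 -269.1  249.5]
(array([ 457.66770291, -280.22186517,  -24.07993559]), np.float64(26.61859826162259), 2936) (array([ 487.07108264, -264.21405859,  -14.08605685]), np.float64(0.2294314255074905), 91)
20 4698
28 36
34 5552
62 1498
66 1067
plate plane [-1.62849913e-03 -1.14951062e-04  3.42568420e+01]
```

View pics/w_foot2.png

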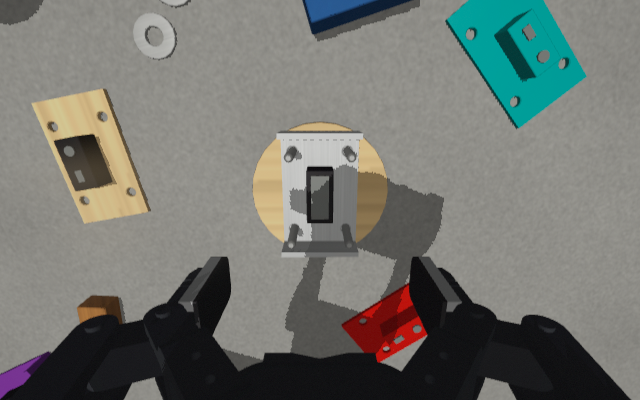

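Tray is home (plate top at 34.3 mm, level, posts through at (291,153), (349,153), (292,237), (349,236)). Now the deck.

```bash
python3 -m jog '[{"tx":0.0046,"ty":-0.0364,"tz":0,"ax":0,"ay":0,"az":0,"gripper":1},{"tx":0.0046,"ty":-0.0364,"tz":0,"ax":0,"ay":0,"az":0,"gripper":1},{"tx":0.0046,"ty":-0.0364,"tz":0,"ax":0,"ay":0,"az":0,"gripper":1},{"tx":0.0046,"ty":-0.0364,"tz":0,"ax":0,"ay":0,"az":0,"gripper":1},{"tx":0.0046,"ty":-0.0364,"tz":0,"ax":0,"ay":0,"az":0,"gripper":1}]' >/dev/null; python3 -m jog '[{"tx":0.0046,"ty":-0.0364,"tz":0,"ax":0,"ay":0,"az":0,"gripper":1},{"tx":0.0046,"ty":-0.0364,"tz":0,"ax":0,"ay":0,"az":0,"gripper":1},{"tx":0.0046,"ty":-0.0364,"tz":0,"ax":0,"ay":0,"az":0,"gripper":1},{"tx":0,"ty":0,"tz":0,"ax":0,"ay":0,"az":-5.4,"gripper":1},{"tx":0,"ty":0,"tz":0,"ax":0,"ay":0,"az":-5.4,"gripper":1}]' >/dev/null; python3 -m jog '[{"tx":0,"ty":0,"tz":0,"ax":0,"ay":0,"az":0,"gripper":1},{"tx":0,"ty":0,"tz":0,"ax":0,"ay":0,"az":0,"gripper":1},{"tx":0,"ty":0,"tz":0,"ax":0,"ay":0,"az":0,"gripper":1}]'
python3 - <<'E'
from h import *
T,im,d,W=snap('w_deck'); print(np.round(T[:3,3],1))
c=np.hypot(W[...,0]-590,W[...,1]-4)
m=(W[...,2]>3)&(W[...,2]<10)&(c<95)
H=holes(m,im,d,W,6,T); print(np.round(H,1))
b=(W[...,2]>31)&(W[...,2]<36)&(c<40); print('boxtop',b.sum(),cv2.minAreaRect(W[b][:,:2].astype(np.float32)))
if len(H)>=3: print(fit4(H[:,:2],[590,4,-3]))
E
```

```text
time_s: 13.6
eef_pos: [614.3, 3.8, 247.7]
orientation: [-3.142, 0.001, -0.064]
force: [-0.9, 0.7, 0.3]
grip_width: 1.002
gripper_force: 0.0
[614.3   3.8 247.7]
[[539.9 -23.9   6.  343.7 221.5   9.1   9.6]
 [544.1  39.7   6.  295.9 221.4   8.7   9.8]
 [635.2 -30.    6.  345.5 149.6  10.4  10.8]
 [639.6  33.6   6.  294.2 149.3  10.2  10.5]]
boxtop 1128 ((589.1131591796875, 4.536439895629883), (29.527761459350586, 61.7901725769043), 86.15229034423828)
(array([589.73487214,   4.81687371,  -3.71453108]), array([ 0.18302879,  0.05758238,  0.22939205, -0.20273217, -0.35475188,
        0.22858326, -0.06945265, -0.08190612]))
```

```bash
python3 -m jog '[{"tx":-0.0247,"ty":0.0006,"tz":0.02,"ax":0,"ay":0,"az":0,"gripper":1},{"tx":0,"ty":0,"tz":0.04,"ax":0,"ay":0,"az":0,"gripper":1},{"tx":0,"ty":0,"tz":0.04,"ax":0,"ay":0,"az":0,"gripper":1},{"tx":0,"ty":0,"tz":0.04,"ax":0,"ay":0,"az":0,"gripper":1},{"tx":0,"ty":0,"tz":0.03,"ax":0,"ay":0,"az":0,"gripper":1}]'; python3 -m jog '[{"tx":0,"ty":0,"tz":0,"ax":0,"ay":0,"az":0,"gripper":1},{"tx":0,"ty":0,"tz":0,"ax":0,"ay":0,"az":0,"gripper":1},{"tx":0,"ty":0,"tz":0,"ax":0,"ay":0,"az":0,"gripper":1}]'
```

```text
time_s: 14.07
eef_pos: [588.9, 4.7, 75.7]
orientation: [-3.142, 0.002, -0.063]
force: [-0.1, -0.1, -0.3]
grip_width: 1.006
gripper_force: 0.0
time_s: 14.32
eef_pos: [591.3, 4.8, 80.0]
orientation: [3.142, -0.002, -0.061]
force: [0.1, 0.4, 1.1]
grip_width: 0.996
gripper_force: 0.0
```

```bash
python3 -m jog '[{"tx":-0.001,"ty":0,"tz":0.03,"ax":0,"ay":0,"az":0,"gripper":1},{"tx":0,"ty":0,"tz":0.025,"ax":0,"ay":0,"az":0,"gripper":1},{"tx":0,"ty":0,"tz":0.009,"ax":0,"ay":0,"az":0,"gripper":1},{"tx":0,"ty":0,"tz":0,"ax":0,"ay":0,"az":0,"gripper":1},{"tx":0,"ty":0,"tz":0,"ax":0,"ay":0,"az":0,"gripper":1}]'; python3 -m jog '[{"tx":0,"ty":0,"tz":0,"ax":0,"ay":0,"az":0,"gripper":1},{"tx":0,"ty":0,"tz":0,"ax":0,"ay":0,"az":0,"gripper":1},{"tx":0,"ty":0,"tz":0,"ax":0,"ay":0,"az":0,"gripper":1}]'
```

```text
time_s: 14.73
eef_pos: [590.2, 5.0, 15.9]
orientation: [3.142, -0.002, -0.061]
force: [0.8, -0.3, -0.8]
grip_width: 0.998
gripper_force: 0.0
time_s: 14.98
eef_pos: [590.0, 5.1, 15.5]
orientation: [3.142, -0.002, -0.06]
force: [-0.1, -0.1, 0.4]
grip_width: 0.996
gripper_force: 0.0
```

```bash
python3 -m jog '[{"tx":-0.0002,"ty":0.0002,"tz":0.0035,"ax":0,"ay":0,"az":0,"gripper":1},{"tx":0,"ty":0,"tz":0,"ax":0,"ay":0,"az":0,"gripper":0},{"tx":0,"ty":0,"tz":0,"ax":0,"ay":0,"az":0,"gripper":0},{"tx":0,"ty":0,"tz":0,"ax":0,"ay":0,"az":0,"gripper":0},{"tx":0,"ty":0,"tz":0,"ax":0,"ay":0,"az":0,"gripper":0}]' 60; python3 -m jog '[{"tx":0,"ty":0,"tz":0,"ax":0,"ay":0,"az":0,"gripper":0},{"tx":0,"ty":0,"tz":0,"ax":0,"ay":0,"az":0,"gripper":0},{"tx":0,"ty":0,"tz":0,"ax":0,"ay":0,"az":0,"gripper":0},{"tx":0,"ty":0,"tz":0,"ax":0,"ay":0,"az":0,"gripper":0},{"tx":0,"ty":0,"tz":-0.01,"ax":0,"ay":0,"az":0,"gripper":0}]'; python3 -m jog '[{"tx":0,"ty":0,"tz":-0.03,"ax":0,"ay":0,"az":0,"gripper":0},{"tx":0,"ty":0,"tz":-0.04,"ax":0,"ay":0,"az":0,"gripper":0},{"tx":0,"ty":0,"tz":-0.04,"ax":0,"ay":0,"az":0,"gripper":0},{"tx":0,"ty":0,"tz":-0.04,"ax":0,"ay":0,"az":0,"gripper":0},{"tx":0,"ty":0,"tz":-0.02,"ax":0,"ay":0,"az":0,"gripper":0}]'; python3 -m jog '[{"tx":0,"ty":0,"tz":0,"ax":0,"ay":0,"az":0,"gripper":0},{"tx":0,"ty":0,"tz":0,"ax":0,"ay":0,"az":0,"gripper":0},{"tx":0,"ty":0,"tz":0,"ax":0,"ay":0,"az":0,"gripper":0}]'
python3 - <<'E'
from h import *
T,im,d,W=snap('w_held2')
V=(W-T[:3,3])@T[:3,:3]; held(V,im)
E
```

```text
time_s: 15.4
eef_pos: [589.1, 5.0, 10.7]
orientation: [-3.142, 0.0, -0.06]
force: [0.3, -0.5, -0.5]
grip_width: 0.453
gripper_force: 0.0
time_s: 15.82
eef_pos: [588.1, 5.0, 19.7]
orientation: [-3.142, 0.003, -0.06]
force: [-1.2, 0.3, -3.0]
grip_width: 0.338
gripper_force: 59.5
time_s: 16.23
eef_pos: [590.3, 4.9, 196.1]
orientation: [3.141, -0.005, -0.06]
force: [1.5, 0.2, -0.6]
grip_width: 0.338
gripper_force: 60.1
time_s: 16.48
eef_pos: [588.3, 5.0, 190.0]
orientation: [-3.142, 0.002, -0.06]
force: [0.0, 0.1, -4.0]
grip_width: 0.335
gripper_force: 60.1
front z spread [3.88580603 4.658212   5.4462964 ]
plane slopes [-2.5900e-02  2.0000e-04  5.5818e+00] plate top z at front 4.652669837171827
hole [385.  166.9  23.1  25.5] [48.1  32.    4.65]
hole [254.7 166.5  23.   25.8] [ 48.25 -31.1    4.65]
plate centre in tool [0.18 0.33] sep 63.099368343038776 turn about tool z deg 0.14383993915947094
box ((-0.27791595458984375, 0.24820518493652344), (55.90220642089844, 63.14826965332031), 89.74655151367188) -31.838165523931146 31.339792040941408
```

View pics/w_held2.png

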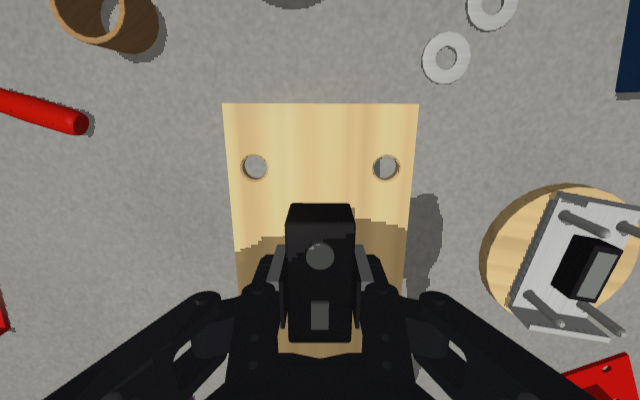

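Deck is held level, front holes at (255,167) and (385,167); plate centre is within 0.3 mm of the TCP. Carrying it to TCP target (487.2, -263.9), yaw -13.95°.

```bash
python3 -m jog '[{"tx":-0.0107,"ty":0.0343,"tz":0,"ax":0,"ay":0,"az":0,"gripper":0},{"tx":-0.0107,"ty":0.0343,"tz":0,"ax":0,"ay":0,"az":0,"gripper":0},{"tx":-0.0107,"ty":0.0343,"tz":0,"ax":0,"ay":0,"az":0,"gripper":0},{"tx":-0.0107,"ty":0.0343,"tz":0,"ax":0,"ay":0,"az":0,"gripper":0},{"tx":-0.0107,"ty":0.0343,"tz":0,"ax":0,"ay":0,"az":0,"gripper":0}]' >/dev/null; python3 -m jog '[{"tx":-0.0107,"ty":0.0343,"tz":0,"ax":0,"ay":0,"az":0,"gripper":0},{"tx":-0.0107,"ty":0.0343,"tz":0,"ax":0,"ay":0,"az":0,"gripper":0},{"tx":-0.0107,"ty":0.0343,"tz":0,"ax":0,"ay":0,"az":0,"gripper":0},{"tx":0,"ty":0,"tz":0,"ax":0,"ay":0,"az":5.25,"gripper":0},{"tx":0,"ty":0,"tz":0,"ax":0,"ay":0,"az":5.25,"gripper":0}]' >/dev/null; python3 -m jog '[{"tx":0,"ty":0,"tz":0.03,"ax":0,"ay":0,"az":0,"gripper":0},{"tx":0,"ty":0,"tz":0.03,"ax":0,"ay":0,"az":0,"gripper":0},{"tx":0,"ty":0,"tz":0.02,"ax":0,"ay":0,"az":0,"gripper":0},{"tx":0,"ty":0,"tz":0,"ax":0,"ay":0,"az":0,"gripper":0},{"tx":0,"ty":0,"tz":0,"ax":0,"ay":0,"az":0,"gripper":0}]'; python3 -m jog '[{"tx":0,"ty":0,"tz":0,"ax":0,"ay":0,"az":0,"gripper":0},{"tx":0,"ty":0,"tz":0,"ax":0,"ay":0,"az":0,"gripper":0},{"tx":0,"ty":0,"tz":0,"ax":0,"ay":0,"az":0,"gripper":0}]'
```

```text
time_s: 17.78
eef_pos: [486.2, -263.1, 109.4]
orientation: [-3.14, 0.004, -0.244]
force: [-0.2, 0.7, -2.5]
grip_width: 0.34
gripper_force: 60.2
time_s: 18.03
eef_pos: [487.7, -264.1, 111.9]
orientation: [3.141, -0.002, -0.243]
force: [0.2, -0.9, -2.4]
grip_width: 0.335
gripper_force: 60.3
```

```bash
python3 -m jog '[{"tx":0,"ty":0,"tz":0.004,"ax":0,"ay":0,"az":0,"gripper":0},{"tx":0,"ty":0,"tz":0.004,"ax":0,"ay":0,"az":0,"gripper":0},{"tx":0,"ty":0,"tz":0.004,"ax":0,"ay":0,"az":0,"gripper":0},{"tx":0,"ty":0,"tz":0,"ax":0,"ay":0,"az":0,"gripper":0},{"tx":0,"ty":0,"tz":0,"ax":0,"ay":0,"az":0,"gripper":0}]'; python3 -m jog '[{"tx":0,"ty":0,"tz":0,"ax":0,"ay":0,"az":0,"gripper":0},{"tx":0,"ty":0,"tz":0,"ax":0,"ay":0,"az":0,"gripper":0},{"tx":0,"ty":0,"tz":0,"ax":0,"ay":0,"az":0,"gripper":0},{"tx":0,"ty":0,"tz":0,"ax":0,"ay":0,"az":0,"gripper":0}]'
```

```text
time_s: 18.45
eef_pos: [486.9, -263.6, 98.4]
orientation: [-3.141, 0.001, -0.244]
force: [-0.1, 0.1, -2.3]
grip_width: 0.341
gripper_force: 60.3
time_s: 18.78
eef_pos: [487.2, -263.8, 98.9]
orientation: [3.142, -0.0, -0.243]
force: [-0.7, -0.8, -2.5]
grip_width: 0.338
gripper_force: 60.3
```

On target. Lowering over the tips (contact would come at TCP about 95).

```bash
python3 -m jog '[{"tx":0,"ty":0,"tz":0.002,"ax":0,"ay":0,"az":0,"gripper":0},{"tx":0,"ty":0,"tz":0.002,"ax":0,"ay":0,"az":0,"gripper":0},{"tx":0,"ty":0,"tz":0.002,"ax":0,"ay":0,"az":0,"gripper":0},{"tx":0,"ty":0,"tz":0,"ax":0,"ay":0,"az":0,"gripper":0},{"tx":0,"ty":0,"tz":0,"ax":0,"ay":0,"az":0,"gripper":0}]'; python3 -m jog '[{"tx":0,"ty":0,"tz":0.002,"ax":0,"ay":0,"az":0,"gripper":0},{"tx":0,"ty":0,"tz":0.002,"ax":0,"ay":0,"az":0,"gripper":0},{"tx":0,"ty":0,"tz":0.002,"ax":0,"ay":0,"az":0,"gripper":0},{"tx":0,"ty":0,"tz":0,"ax":0,"ay":0,"az":0,"gripper":0},{"tx":0,"ty":0,"tz":0,"ax":0,"ay":0,"az":0,"gripper":0}]'
```

```text
time_s: 19.2
eef_pos: [487.0, -263.7, 92.6]
orientation: [-3.141, 0.0, -0.244]
force: [0.2, 0.8, -3.2]
grip_width: 0.336
gripper_force: 60.3
time_s: 19.62
eef_pos: [487.0, -263.7, 86.6]
orientation: [-3.141, 0.0, -0.244]
force: [0.2, 0.1, -2.1]
grip_width: 0.336
gripper_force: 60.3
```

```bash
python3 -m jog '[{"tx":0,"ty":0,"tz":0.003,"ax":0,"ay":0,"az":0,"gripper":0},{"tx":0,"ty":0,"tz":0.003,"ax":0,"ay":0,"az":0,"gripper":0},{"tx":0,"ty":0,"tz":0.002,"ax":0,"ay":0,"az":0,"gripper":0},{"tx":0,"ty":0,"tz":0,"ax":0,"ay":0,"az":0,"gripper":0},{"tx":0,"ty":0,"tz":0,"ax":0,"ay":0,"az":0,"gripper":0}]'; python3 -m jog '[{"tx":0,"ty":0,"tz":0.001,"ax":0,"ay":0,"az":0,"gripper":0},{"tx":0,"ty":0,"tz":0.001,"ax":0,"ay":0,"az":0,"gripper":0},{"tx":0,"ty":0,"tz":0,"ax":0,"ay":0,"az":0,"gripper":0},{"tx":0,"ty":0,"tz":0,"ax":0,"ay":0,"az":0,"gripper":0}]'
```

```text
time_s: 20.03
eef_pos: [487.0, -263.7, 78.6]
orientation: [-3.141, 0.0, -0.244]
force: [-0.2, -0.5, -2.5]
grip_width: 0.339
gripper_force: 60.3
time_s: 20.37
eef_pos: [487.2, -263.8, 77.0]
orientation: [3.141, -0.0, -0.244]
force: [-0.8, 0.4, 2.7]
grip_width: 0.34
gripper_force: 60.9
```

Light contact at the seated height. A last 0.5 mm, then release and back off.

```bash
python3 -m jog '[{"tx":0,"ty":0,"tz":0.0005,"ax":0,"ay":0,"az":0,"gripper":0},{"tx":0,"ty":0,"tz":0,"ax":0,"ay":0,"az":0,"gripper":0},{"tx":0,"ty":0,"tz":0,"ax":0,"ay":0,"az":0,"gripper":0}]'; python3 -m jog '[{"tx":0,"ty":0,"tz":0,"ax":0,"ay":0,"az":0,"gripper":1},{"tx":0,"ty":0,"tz":0,"ax":0,"ay":0,"az":0,"gripper":1},{"tx":0,"ty":0,"tz":0,"ax":0,"ay":0,"az":0,"gripper":1},{"tx":0,"ty":0,"tz":0,"ax":0,"ay":0,"az":0,"gripper":1},{"tx":0,"ty":0,"tz":0,"ax":0,"ay":0,"az":0,"gripper":1}]'; python3 -m jog '[{"tx":0,"ty":0,"tz":0,"ax":0,"ay":0,"az":0,"gripper":1},{"tx":0,"ty":0,"tz":-0.01,"ax":0,"ay":0,"az":0,"gripper":1},{"tx":0,"ty":0,"tz":-0.03,"ax":0,"ay":0,"az":0,"gripper":1},{"tx":0,"ty":0,"tz":-0.04,"ax":0,"ay":0,"az":0,"gripper":1},{"tx":0,"ty":0,"tz":-0.04,"ax":0,"ay":0,"az":0,"gripper":1}]'; python3 -m jog '[{"tx":0.02,"ty":0,"tz":-0.04,"ax":0,"ay":0,"az":0,"gripper":1},{"tx":0,"ty":0,"tz":0,"ax":0,"ay":0,"az":0,"gripper":1},{"tx":0,"ty":0,"tz":0,"ax":0,"ay":0,"az":0,"gripper":1},{"tx":0,"ty":0,"tz":0,"ax":0,"ay":0,"az":0,"gripper":1}]'
python3 - <<'E'
from h import *
T,im,d,W=snap('w_end')
n=np.hypot(W[...,0]-487,W[...,1]+264)<95
q=W[n&(np.abs(W[...,2]-72)<5)]; co=np.linalg.lstsq(np.c_[q[:,:2]-[487,-264],np.ones(len(q))],q[:,2],rcond=None)[0]; print('deck top plane (want 72)',co,len(q),q[:,:2].mean(0))
E
```

```text
time_s: 20.62
eef_pos: [487.2, -263.9, 76.9]
orientation: [3.141, -0.001, -0.244]
force: [-3.1, 2.8, 13.7]
grip_width: 0.335
gripper_force: 62.5
time_s: 21.03
eef_pos: [487.1, -263.8, 76.2]
orientation: [-3.142, 0.0, -0.244]
force: [0.2, -0.3, -0.3]
grip_width: 0.997
gripper_force: 0.0
time_s: 21.45
eef_pos: [486.5, -263.3, 197.9]
orientation: [-3.141, 0.002, -0.244]
force: [0.8, -1.4, -0.1]
grip_width: 1.004
gripper_force: 0.0
time_s: 21.78
eef_pos: [504.8, -268.0, 233.7]
orientation: [-3.142, 0.0, -0.243]
force: [-0.0, 0.7, -0.7]
grip_width: 0.996
gripper_force: 0.0
deck top plane (want 72) [2.16369769e-04 1.33506946e-03 7.22413070e+01] 10213 [ 495.56938671 -266.06886108]
```

View pics/w_end.png

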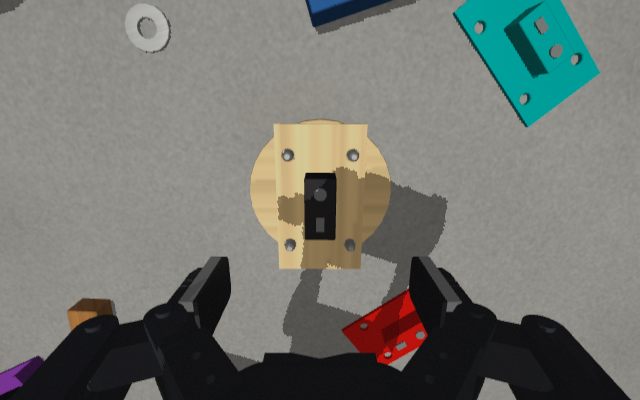

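The deck sits level (top at 72.2 mm) with the posts through all four holes at (288,155), (353,155), (290,245) and (350,245). Handing in.

```bash
python3 -c "
from rig import robot; print(robot.sign_off())"
```

```text
the job is handed in; nothing more can be done
None
```

The lantern is assembled and handed in: the last measurements showed the tray home on the carrier and the deck level on its flanges, all four posts through both plates; the sign-off returned no verdict.

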